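# Raise the guard window of the torque check vise to its marked height

### The arm

A 6-joint arm with a two-finger parallel gripper is mounted at the origin on the work surface. World frame = base frame: x ahead of the robot, y to its left, z up, the work surface at z = 0. Lengths are in m, angles in rad, forces in N, time in s.
With the tool pointing down it reaches from about 0.375 to 0.9 m from the base axis. Payload 3.1 kg.
Tool frame: the origin (TCP) lies between the finger pads; the fingertips stand 8 mm ahead of it and the grasp point (between the pads) lies 11 mm behind it; z points along the fingers, y is the line along which they close (so a half turn about z gives the same grasp; the last joint's range is limited). The gripper opens to 87 mm and grips with 3 to 60 N. Pads are 19 mm wide; open, the fingers measure 117 mm over their backs; the gripper's body (75 mm by 190 mm) begins 51 mm behind the grasp point.
Start: joints at [1.079, 0.527, 1.433, -0, 1.181, -0.178], TCP at [0.192, 0.595, 0.231] pointing down, gripper open.
Joint ranges: [-3.08, 3.08], [-0.75, 2.2], [0.22, 2.44], [-1.43, 4.57], [0, 2.65], [-2.85, 2.85]. Speed limits (rad/s): [2.79, 2.79, 3.14, 3.14, 3.14, 3.14].

### API

Orientations are given as a unit quaternion [x, y, z, w].
In Python, from rig import robot, vision, job gives the robot as it stands.
- The arm moves only by the shell command python3 -m handwheel 'ROWS' [OPENING] [FORCE]. ROWS is JSON, a list of rows, each a list of 4 numbers: the shift along the tool's x, y, z as a fraction of full scale, then the turn about the tool's z as a fraction of full scale. A call has 1 to 20 rows; each row is the pose to reach, as a shift and turn from the pose commanded when the call began, along the tool's axes at that moment, turning the shorter way round; what a row does not reach only later rows make up. Full scale, the value 1, is 300 mm for a shift and 2 pi rad for a turn. A row lasts 1/12 s, in which the tool goes at most 41.7 mm and 7.16 degrees, less where a joint would pass 70% of its speed; a pose out of reach is approached as far as the arm can. A call with a number of a shift or a turn outside -1 to 1 is refused whole. A call with a gripper value outside its range is refused whole. OPENING is the opening in per cent of the stroke, from 0 (shut) to 100 (fully open), set as the call begins (- or left out, the last holds). The fingers move at their own pace and stop on an object; FORCE is the grip in N (left out, the last holds). Time passes only in rows, so rows that repeat a pose let the fingers close. It gives the time, the measured TCP pose, the force, the opening and the grip force at its end, in the units of the state.
- robot.get_obs(): the state, without advancing time (a new reading comes with each control period).
- vision.camera(name): name is "side" or "top"; returns a dict with "frame" (420x560x3 uint8, red, green, blue), "K" (3x3 intrinsics, pixels), "cam_to_world" (4x4, takes a point from camera to world coordinates). Camera axes: x right, y down, z forward; pixel columns grow to the right and rows downward; lengths in m; the calibration is good to about 2 mm. A picture is of the moment at which its call begins. There is no depth.
- job.hand_in(): hands the job in; it is judged then, once.
Trained networks look in the newest picture that a camera, given by its name, has taken for a name from the list of things; names that differ only in an ending like _2 or _b are one class to them, and where a whole thing is asked for, a point or a joint stands for the part that bears it (a point fixed in the world has none). Each returns a list of dicts, best first, with "conf" (0 to 1); they miss things now and then, are a little off and sometimes report something else, mostly with a low value. They report only what shows in the picture. A call takes as long as a camera call.
- vision.look_for(camera, label): "point" ([row, column] in pixels, amid what is visible of it).
- vision.outline_of(camera, label): "mask" (420x560 bool, what is visible of it) and "point" ([row, column] in pixels, amid what is visible of it).
The state is a dict: "time": time; "q": joint angles; "joint_velocities": joint speeds; "joint_torque": joint torques, N m; "position": TCP position; "tool_rot": TCP orientation; "ft_force": force on the tool from outside, world axes, zero at the start; "moment": the same for the moment, N m; "grip_width": finger opening in m; "grip_force": force on a finger pad.
Only numpy, scipy, OpenCV 4.12 (cv2) and the standard library are available. Lean on these libraries where they do the work, as an engineer would, in place of code of your own. Each camera call takes 0.05 s, during which the arm holds its last target. There are 200 camera calls.

### The job

Open the sliding guard window in front of the vise: put your fingertips under its lip and push the window gently up until the rolled edge of the lip is level with the tip of the brass pointer on the left-hand post, then take your hand away and leave it standing there. Do not grip or force the window or press on its pane or sloping rail, do not shift the pointer, and leave the socket and the orange cap standing where they are.

Things in the scene. Friction and masses are not known exactly. Their poses are not given: they have to be found in the camera images.
- lip: Finger lip at the bottom of the window: level flange 6 mm thick jutting 55 mm to the front, ending in a rolled edge (bead 12 mm thick, 240 mm long). Origin mid-bead on its axis; z up, x level, square through the window from front to back, y along the bead to the left post. Underside: bead 6 mm below the origin, flange level with it. Fully down the bead axis is 95 mm above the table, open beneath.
- sash (a joint): How far the window is raised in its fixed frame on the table, in m: 0 fully down, up to 0.150 at the upper stop. The frame's front is turned to the robot's right. The window (0.75 kg, 150 mm high) is balanced by counterweights in the posts and stays wherever it is left; about 2 to 5 N upward moves it. It slides straight up.
- window: Pane (284 mm wide) of the sliding window, its bottom rail and the cover sloping at 33 degrees from just above the bead back to the pane: not to be pressed or gripped. Origin in the pane's plane, mid-length, level with the bead axis, 55 mm behind it. The window slides between two fixed posts (40 mm square, 440 mm high, centres 330 mm apart); vise and toggle clamp stand 60 mm or more behind it.
- pointer_tip (a point): Tip of the height pointer: a small brass cone on a brass block (30 mm wide, 20 mm high) clamped to the front of the left-hand post (the one nearer the robot), pointing along the window (lip -y). The point given is the very tip, 7 mm beyond the left end of the bead and straight above its line; the bead axis is to come level with it.
- socket_mid (a point): Loose chrome socket standing upright in front of the guard, 29 mm in diameter, 40 mm high. Point at its centre, half-way up.
- cap_mid (a point): Loose orange polymer wrench cap standing in front of the guard, 48 mm in diameter, 30 mm high. Point at its centre, half-way up.

How it is judged:
By the outcome, as a careful person would: the job done as asked, in the order asked, and still so for the second after the job is handed in, with the robot touching nothing.
It also fails if it takes over 38 s, if anything falls off the work surface, if the arm or the gripper's body presses on something with over 40 N, if the wrist force passes 120 N, or if a joint passes its speed limit or range.

## Working session

There is one attempt and no reset: what is moved stays moved. The work goes in short steps, Python scripts to look and compute and a shell command to move; the robot and the scene stay as the last step left them, time stands still between calls to the robot, and variables do not carry over. Pictures are saved under pics/ and viewed, at most 10 in all, crops included, and the job is handed in when it is done.

```bash
mkdir -p pics; cat > h.py <<'E'
import numpy as np, cv2
from rig import robot, vision, job
from scipy.spatial.transform import Rotation as R
def ray(c,p):
    K,T=c["K"],np.array(c["cam_to_world"]); d=T[:3,:3]@np.linalg.inv(K)@[p[1],p[0],1]; return T[:3,3],d/np.linalg.norm(d)
def tri(rs):
    A=sum(np.eye(3)-np.outer(d,d) for o,d in rs); b=sum((np.eye(3)-np.outer(d,d))@o for o,d in rs)
    x=np.linalg.solve(A,b); return x,[np.linalg.norm((np.eye(3)-np.outer(d,d))@(x-o)) for o,d in rs]
def proj(c,X):
    T=np.linalg.inv(c["cam_to_world"]); p=c["K"]@(T[:3,:3]@X+T[:3,3]); return p[1]/p[2],p[0]/p[2]
E
python3 - <<'E'
from h import *
c={}
for n in("side","top"):
    c[n]=vision.camera(n); cv2.imwrite(f"pics/{n}0.png",c[n]["frame"][:,:,::-1])
    print(n,np.round(c[n]["cam_to_world"],3).tolist(),c[n]["K"][0][0])
for l in("lip","window","pointer_tip","socket_mid","cap_mid"):
    rs=[]
    for n in c:
        r=vision.look_for(n,l); print(l,n,[(np.round(a["point"],1).tolist(),round(a["conf"],2)) for a in r[:3]])
        if r: rs.append(ray(c[n],r[0]["point"]))
    if len(rs)==2: print(tri(rs))
o=robot.get_obs();print(o["time"],o["position"],o["tool_rot"],R.from_quat(o["tool_rot"]).as_matrix().round(3).tolist(),o["ft_force"],o["grip_width"])
E
```

```text
side [[0.794, -0.3, 0.528, 0.279], [-0.607, -0.36, 0.708, -0.359], [-0.022, -0.883, -0.469, 0.437], [0.0, 0.0, 0.0, 1.0]] 476.9859453669472
top [[-0.029, -0.992, 0.123, 0.519], [-1.0, 0.03, 0.006, 0.119], [-0.01, -0.123, -0.992, 0.784], [0.0, 0.0, 0.0, 1.0]] 435.2380687829618
lip side [([239.5, 298.3], 0.65)]
lip top [([186.6, 311.0], 0.92)]
(array([0.62427499, 0.06733531, 0.11117107]), [np.float64(0.009973320629992333), np.float64(0.0099733206299922)])
window side [([178.2, 279.9], 0.79)]
window top [([185.1, 292.7], 0.78)]
(array([0.61597608, 0.09774591, 0.19154809]), [np.float64(0.007211289379350933), np.float64(0.0072112893793511)])
pointer_tip side [([194.2, 189.7], 0.64)]
pointer_tip top [([297.0, 319.2], 0.74)]
(array([0.4704784 , 0.06772725, 0.2227236 ]), [np.float64(0.0020759041234271716), np.float64(0.0020759041234272154)])
socket_mid side [([344.6, 274.9], 0.9)]
socket_mid top [([254.6, 336.5], 0.75)]
(array([0.52852657, 0.01361761, 0.01776315]), [np.float64(0.001738586162444586), np.float64(0.001738586162444341)])
cap_mid side [([306.7, 391.0], 0.74)]
cap_mid top [([155.1, 350.7], 0.62)]
(array([ 0.70558759, -0.02074376,  0.0093176 ]), [np.float64(0.00030368172769098926), np.float64(0.000303681727690721)])
0.6 [0.19227587 0.59465913 0.23056473] [ 1.55745762e-01  9.87797174e-01  1.05046473e-05 -6.26124370e-06] [[-0.951, 0.308, -0.0], [0.308, 0.951, 0.0], [0.0, 0.0, -1.0]] [-0.23032362  0.43631152  0.57492717] 0.08674066404726745
```

View pics/side0.png

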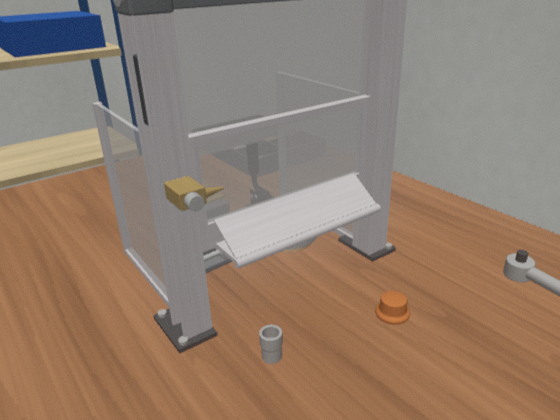

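View pics/top0.png

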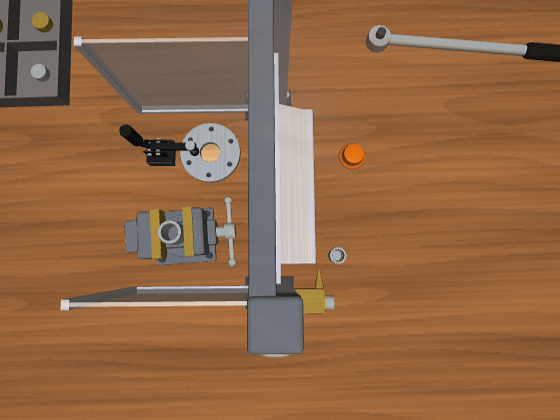

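The side view shows the pointer tip near col 224, row 190 and the bead running from about (col 224, row 255) to (382, 208). In the top view the tip is near (319, 268) and the bead's front edge is at col 314, rows 109-263. I'll crop to refine these.

```bash
python3 - <<'E'
import cv2,numpy as np
s=cv2.imread("pics/side0.png");t=cv2.imread("pics/top0.png")
a=cv2.resize(s[175:265,160:400],None,fx=3.3,fy=3.3,interpolation=2)
b=cv2.resize(t[95:320,260:345],None,fx=2.6,fy=2.6,interpolation=2)
b=cv2.rotate(b,cv2.ROTATE_90_COUNTERCLOCKWISE)
im=np.zeros((a.shape[0]+b.shape[0],max(a.shape[1],b.shape[1]),3),np.uint8);im[:a.shape[0],:a.shape[1]]=a;im[a.shape[0]:,:b.shape[1]]=b
cv2.imwrite("pics/crop.png",im);print(im.shape,a.shape,b.shape)
E
```

```text
(518, 792, 3) (297, 792, 3) (221, 585, 3)
```

View pics/crop.png

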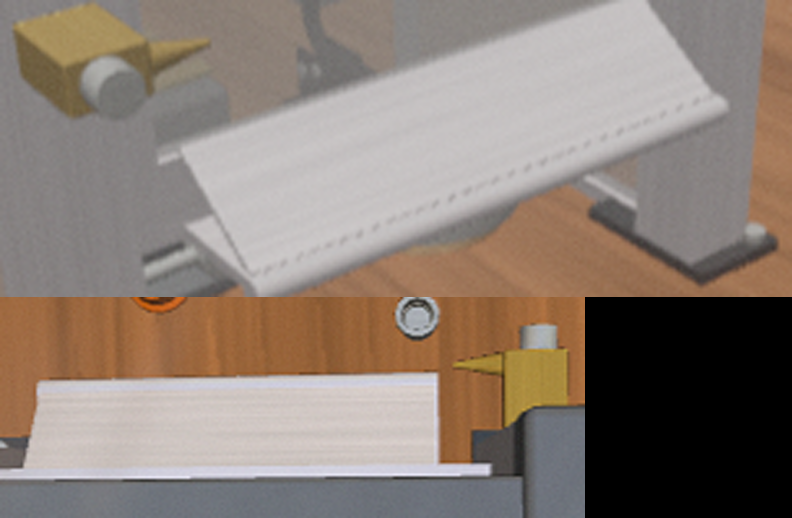

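```bash
cat > fit.py <<'E'
from h import *
from scipy.optimize import least_squares
c={n:vision.camera(n) for n in("side","top")}
tip,_=tri([ray(c["side"],(187.7,223.6)),ray(c["top"],(269.2,318.8))]);print("tip",tip,_)
# top bead ends (axis): 
L,e1=tri([ray(c["side"],(260.5,239)),ray(c["top"],(263.5,311.5))]);Rr,e2=tri([ray(c["side"],(206.8,378.8)),ray(c["top"],(109.6,308.8))])
print("L",L,e1,"R",Rr,e2,np.linalg.norm(L-Rr))
def mod(p):
    yaw=p[3];y=np.array([-np.cos(yaw),-np.sin(yaw),0]);m=p[:3]
    return m+.12*y,m-.12*y,m+.127*y+[0,0,p[4]]
obs=[((260.5,239),(263.5,311.5)),((206.8,378.8),(109.6,308.8)),((187.7,223.6),(269.2,318.8))]
f=lambda p:np.concatenate([np.subtract(proj(c[n],X),o[i]) for X,o in zip(mod(p),obs) for i,n in enumerate(c)])
s=least_squares(f,[*(L+Rr)/2,0,.1]);print("mid,yaw,rise",s.x.round(4),s.fun.round(1))
print(vision.look_for("side","pointer_tip"))
E
python3 fit.py
```

```text
tip [0.5073688  0.06547756 0.21988684] [np.float64(0.00029881048385941054), np.float64(0.00029881048385933573)]
L [0.51616136 0.06555529 0.12071862] [np.float64(0.002716775394124091), np.float64(0.0027167753941241164)] R [0.75635271 0.06062704 0.11683192] [np.float64(0.0006345372628712697), np.float64(0.0006345372628713052)] 0.24027334281896892
mid,yaw,rise [ 0.6355  0.0628  0.1194 -0.0231  0.1002] [ 1.4 -2.6 -1.2  0.7 -1.1 -0.4 -0.3  0.8 -0.1  0.5 -1.1 -0.1]
[{'point': [191.5, 186.8], 'conf': 0.93}]
```

```bash
python3 -m handwheel '[[0,0,-1,0],[0,0,-1,0],[0,0,-1,0],[0,0,-1,0],[0,0,-1,0],[0,0,-1,0],[0,0,-1,0],[0,0,-1,0]]' 0; python3 -c "
from h import *
o=robot.get_obs();print(o['time'],o['q'],R.from_quat(o['tool_rot']).as_matrix().round(3).tolist())"
```

```text
time: 1.42
position: [0.1928, 0.5958, 0.5397]
tool_rot: [0.156, 0.988, 0.007, 0.003]
ft_force: [-0.7, -0.1, 1.0]
grip_width: 0.0414
grip_force: 0.0
1.4167 [ 1.07959549e+00  3.54130455e-01  9.05242998e-01  6.85163518e-05
  1.86674645e+00 -1.78486775e-01] [[-0.951, 0.308, 0.007], [0.308, 0.951, 0.014], [-0.003, 0.015, -1.0]]
```

```bash
python3 -m handwheel '[[0,0,-1,0],[0,0,-1,0],[0,0,-1,0],[0,0,-1,0],[0,0,-1,0],[0,0,-1,0],[0,0,-1,0],[0,0,-1,0],[0,0,-1,0],[0,0,-1,0]]'; python3 -c "
from h import *
o=robot.get_obs();print(o['time'],o['q'],R.from_quat(o['tool_rot']).as_matrix().round(3).tolist())"
```

```text
time: 2.25
position: [0.1776, 0.5496, 0.7639]
tool_rot: [0.156, 0.988, 0.011, 0.002]
ft_force: [0.4, -0.5, 0.0]
grip_width: 0.0005
grip_force: 0.0
2.25 [ 1.06281339  0.41363102  0.21819369  0.00643084  2.48696819 -0.19007916] [[-0.951, 0.308, 0.008], [0.308, 0.951, 0.022], [-0.001, 0.023, -1.0]]
```

```bash
python3 -m handwheel '[[0,0,-1,0],[0,0,-1,0],[0,0,-1,0],[0,0,-1,0],[0,0,-1,0],[0,0,-1,0]]'; python3 -c "
from h import *
o=robot.get_obs();print(o['time'],o['q'],R.from_quat(o['tool_rot']).as_matrix().round(3).tolist())"
```

```text
time: 2.75
position: [0.1516, 0.4695, 0.8215]
tool_rot: [0.156, 0.988, 0.019, 0.003]
ft_force: [-0.4, 0.0, 0.0]
grip_width: 0.0006
grip_force: 0.0
2.75 [ 1.02622117  0.30215733  0.21814355  0.01609172  2.58276574 -0.21801224] [[-0.951, 0.307, 0.013], [0.308, 0.951, 0.037], [-0.001, 0.039, -0.999]]
```

```bash
python3 -m handwheel '[[0,0,0.3,0],[0,0,0.3,0],[0,0,0.3,0],[0,0,0.3,0],[0,0,0.3,0]]'; python3 -c "
from h import *
o=robot.get_obs();print(o['time'],o['q'],R.from_quat(o['tool_rot']).as_matrix().round(3).tolist())"
```

```text
time: 3.17
position: [0.1532, 0.4739, 0.7299]
tool_rot: [0.156, 0.988, 0.017, 0.003]
ft_force: [0.1, -0.2, 0.1]
grip_width: 0.0004
grip_force: 0.0
3.1667 [ 1.02806682  0.18130018  0.66369882  0.01099669  2.26234255 -0.22268769] [[-0.951, 0.308, 0.01], [0.308, 0.951, 0.034], [0.0, 0.035, -0.999]]
```

```bash
python3 -m handwheel '[[0.8,-0.35,0,0],[0.8,-0.35,0,0],[0.8,-0.35,0,0],[0.8,-0.35,0,0],[0.8,-0.35,0,0],[0.8,-0.35,0,0],[0.8,-0.35,0,0],[0.8,-0.35,0,0]]'; cat > kin.py <<'E'
import numpy as np
from scipy.spatial.transform import Rotation as R
from scipy.optimize import least_squares
def fk(q,p):
    h,a1,L1,fx,fz,l1,l2,wx,D=p
    A=lambda ax,t:R.from_rotvec(np.array(ax)*t).as_matrix()
    r=A([0,0,1],q[0]);x=r@[a1,l1,h]
    r=r@A([0,1,0],q[1]);x=x+r@[0,0,L1]
    r=r@A([0,1,0],q[2]);x=x+r@[fx,0,fz]
    r=r@A([0,0,1],p4*q[3]);x=x+r@[0,l2,0]
    r=r@A([0,1,0],q[4]);x=x+r@[wx,0,D]
    r=r@A([0,0,1],q[5])
    return x,r
p4=1
E
cat >> data.txt <<'E'
1.07959549e+00 3.54130455e-01 9.05242998e-01 6.85163518e-05 1.86674645e+00 -1.78486775e-01 .1928 .5958 .5397 .156 .988 .007 .003
1.06281339 0.41363102 0.21819369 0.00643084 2.48696819 -0.19007916 .1776 .5496 .7639 .156 .988 .011 .002
1.02622117 0.30215733 0.21814355 0.01609172 2.58276574 -0.21801224 .1516 .4695 .8215 .156 .988 .019 .003
1.02806682 0.18130018 0.66369882 0.01099669 2.26234255 -0.22268769 .1532 .4739 .7299 .156 .988 .017 .003
1.079 0.527 1.433 0 1.181 -0.178 .192276 .594659 .230565 .155746 .987797 .00001 -.000006
E
cat > log.py <<'E'
from rig import robot; import numpy as np
o=robot.get_obs();open("data.txt","a").write(" ".join(f"{v:.6f}" for v in [*o["q"],*o["position"],*o["tool_rot"]])+"\n")
from scipy.spatial.transform import Rotation as R
print(round(o["time"],2),np.round(o["q"],3),np.round(o["position"],3),"f",np.round(o["ft_force"],1),"\n",R.from_quat(o["tool_rot"]).as_matrix().round(3).tolist())
E
cat > fitk.py <<'E'
import kin;from kin import *
d=np.loadtxt("data.txt")
def res(p):
    e=[]
    for r in d:
        x,m=fk(r[:6],p);Q=R.from_quat(r[9:13]).as_matrix();e+=list(x-r[6:9])+list(.3*(m-Q).ravel())
    return np.array(e+list(1e-3*(p-p0)))
p0=np.array([.3,.0,.35,.1,.3,.05,.05,0,.2])
for kin.p4 in(1,-1):
    s=least_squares(res,p0);print(kin.p4,s.cost,s.x.round(4),np.abs(s.fun).max().round(4))
    x,m=fk(d[-2],s.x);print(m.round(2).tolist())
E
python3 log.py;python3 fitk.py
```

```text
time: 3.83
position: [-0.1103, 0.448, 0.7303]
tool_rot: [0.153, 0.988, 0.023, 0.002]
ft_force: [0.8, -0.4, -0.3]
grip_width: 0.0007
grip_force: 0.0
3.83 [ 1.576  0.109  0.752 -0.014  2.237  0.304] [-0.11   0.448  0.73 ] f [ 0.8 -0.4 -0.3] 
 [[-0.953, 0.302, 0.01], [0.302, 0.952, 0.044], [0.003, 0.045, -0.999]]
1 1.0801221858546468 [ 2.763e-01  1.600e-03  5.883e-01  1.142e-01  3.919e-01  1.116e-01
 -5.000e-04  1.900e-03  2.998e-01] 0.3779
[[-0.31, -0.95, 0.0], [-0.95, 0.31, 0.0], [-0.0, -0.0, -1.0]]
-1 1.0739397220136724 [-0.0633  0.041   0.5641  0.1198  0.3927  0.0361  0.0753  0.0279 -0.0673] 0.378
[[-0.31, -0.95, 0.0], [-0.95, 0.31, 0.0], [-0.0, -0.0, -1.0]]
```

```bash
sed -i 's/q\[5\])$/q[5]+np.pi\/2)/' kin.py; python3 fitk.py
```

```text
1 7.15063702688305e-07 [ 2.763e-01  1.600e-03  5.883e-01  1.142e-01  3.919e-01  1.116e-01
 -5.000e-04  1.900e-03  2.998e-01] 0.0003
[[-0.95, 0.31, 0.0], [0.31, 0.95, 0.0], [-0.0, 0.0, -1.0]]
-1 0.000228174924753369 [-0.0633  0.041   0.5641  0.1198  0.3927  0.0361  0.0753  0.0279 -0.0673] 0.0078
[[-0.95, 0.31, 0.0], [0.31, 0.95, 0.0], [-0.0, 0.0, -1.0]]
```

```bash
cat >> kin.py <<'E'
P=np.array([.2763,.0016,.5883,.1142,.3919,.1116,-.0005,.0019,.2998])
lo=np.array([-3.08,-.75,.22,-1.43,0,-2.85]);hi=np.array([3.08,2.2,2.44,4.57,2.65,2.85])
def ik(x,m,q0):
    f=lambda q:np.concatenate([fk(q,P)[0]-x,.3*(fk(q,P)[1]-m).ravel()])
    s=least_squares(f,np.clip(q0,lo+.01,hi-.01),bounds=(lo,hi));return s.x,s.cost
E
python3 - <<'E'
from kin import *
for q2 in(.27,.1,-.1,-.3,-.5,-.75):
    x,m=fk([1.576,q2,.22,0,2.65,.3],P);print(q2,x.round(3),m[:,2].round(2))
rng=np.random.default_rng(0)
for t in(90,50,32,15):
  t_=np.radians(t)
  z=np.array([.023*np.cos(t_),np.cos(t_),-np.sin(t_)]);z/=np.linalg.norm(z)
  for sgn in(1,-1):
    y=np.array([sgn*1.,-.023*sgn,0]);y-=z*(y@z);y/=np.linalg.norm(y);m=np.stack([np.cross(y,z),y,z],1)
    S=set()
    for zz in(.09,.21):
     for k in range(12):
      q,c=ik(np.array([.62,.05,zz]),m,rng.uniform(lo,hi))
      if c<1e-6:S.add((zz,)+tuple(q.round(2)))
    print(t,sgn,sorted(S))
E
```

```text
0.27 [-0.113  0.442  0.836] [-0.  0. -1.]
0.1 [-0.113  0.341  0.902] [-0.    0.17 -0.99]
-0.1 [-0.112  0.21   0.957] [-0.    0.36 -0.93]
-0.3 [-0.111  0.07   0.985] [-0.    0.54 -0.84]
-0.5 [-0.111 -0.072  0.985] [-0.    0.7  -0.72]
-0.75 [-0.11  -0.245  0.944] [-0.    0.85 -0.52]
90 1 [(0.09, np.float64(-0.1), np.float64(0.7), np.float64(1.55), np.float64(-0.0), np.float64(0.89), np.float64(-0.08)), (0.21, np.float64(-0.1), np.float64(0.55), np.float64(1.46), np.float64(0.0), np.float64(1.13), np.float64(-0.08))]
90 -1 []
50 1 [(0.09, np.float64(-0.41), np.float64(0.82), np.float64(1.55), np.float64(0.7), np.float64(1.18), np.float64(-0.79)), (0.21, np.float64(-0.41), np.float64(0.64), np.float64(1.49), np.float64(0.66), np.float64(1.36), np.float64(-0.64))]
50 -1 [(0.09, np.float64(-0.41), np.float64(0.82), np.float64(1.55), np.float64(0.7), np.float64(1.18), np.float64(2.35)), (0.21, np.float64(-0.41), np.float64(0.64), np.float64(1.49), np.float64(0.66), np.float64(1.36), np.float64(2.5))]
32 1 [(0.09, np.float64(-0.49), np.float64(0.94), np.float64(1.51), np.float64(0.87), np.fl
[... 171 characters left out ...]
t64(-0.49), np.float64(0.94), np.float64(1.51), np.float64(0.87), np.float64(1.41), np.float64(2.18)), (0.21, np.float64(-0.49), np.float64(0.76), np.float64(1.49), np.float64(0.86), np.float64(1.54), np.float64(2.34))]
15 1 [(0.09, np.float64(-0.54), np.float64(1.08), np.float64(1.45), np.float64(1.0), np.float64(1.63), np.float64(-1.05)), (0.21, np.float64(-0.54), np.float64(0.89), np.float64(1.48), np.float64(1.01), np.float64(1.72), np.float64(-0.91))]
15 -1 [(0.09, np.float64(-0.54), np.float64(1.08), np.float64(1.45), np.float64(1.0), np.float64(1.63), np.float64(2.09)), (0.21, np.float64(-0.54), np.float64(0.89), np.float64(1.48), np.float64(1.01), np.float64(1.72), np.float64(2.23))]
```

```bash
python3 -m handwheel '[[-0.25,-0.8,-0.85,0.2],[-0.25,-0.8,-0.85,0.2],[-0.25,-0.8,-0.85,0.2],[-0.25,-0.8,-0.85,0.2],[-0.25,-0.8,-0.85,0.2],[-0.25,-0.8,-0.85,0.2],[-0.25,-0.8,-0.85,0.2],[-0.25,-0.8,-0.85,0.2],[-0.25,-0.8,-0.85,0.2],[-0.25,-0.8,-0.85,0.2],[-0.25,-0.8,-0.85,0.2],[-0.25,-0.8,-0.85,0.2]]'>/dev/null; python3 log.py
```

```text
4.83 [ 1.626 -0.13   0.55  -0.036  2.647  1.594] [-0.117  0.204  0.872] f [0.1 0.2 0.6] 
 [[0.0, 1.0, 0.013], [0.997, -0.001, 0.075], [0.075, 0.013, -0.997]]
```

```bash
cat > sim.py <<'E'
from kin import *
L2=lo.copy();H2=hi.copy()
def call(q,sh,turn,n,w,step=.0417,local=True):
    x0,m0=fk(q,P);goal=x0+m0@(np.array(sh)*.3)
    mg=m0@R.from_rotvec([0,0,turn*2*np.pi]).as_matrix()
    for i in range(n):
        x,m=fk(q,P);d=goal-x;t=x+d*min(1,step/max(np.linalg.norm(d),1e-9))
        rv=R.from_matrix(mg@m.T).as_rotvec();a=np.linalg.norm(rv);mt=R.from_rotvec(rv*min(1,.125/max(a,1e-9))).as_matrix()@m
        f=lambda q:np.concatenate([fk(q,P)[0]-t,w*R.from_matrix(mt@fk(q,P)[1].T).as_rotvec()])
        b=(np.maximum(lo-1e-6,q-.17),np.minimum(hi+1e-6,q+.17))
        q=least_squares(f,np.clip(q,b[0]+1e-9,b[1]-1e-9),bounds=b).x
    return q
def show(q,s=""):
    x,m=fk(q,P);print(s,q.round(2),x.round(3),m[:,2].round(3))
E
python3 - <<'E'
from sim import *
qs=np.array([1.0796,.3541,.9052,0,1.8667,-.1785]);qb=np.array([1.576,.109,.752,-.014,2.237,.304])
for w in(.1,.2,.4,.8,1.6):
    a=call(qs,[0,0,-1],0,10,w);show(a,w);a=call(a,[0,0,-1],0,6,w);show(a,w)
    show(call(qb,[-.25,-.8,-.85],.2,12,w))
E
```

```text
0.1 [ 1.04  0.32  0.22  0.1   2.19 -0.14] [0.19  0.589 0.835] [ 0.126  0.379 -0.917]
0.1 [ 0.85  0.06  0.22  0.35  1.94 -0.12] [0.158 0.493 1.031] [ 0.251  0.767 -0.59 ]
 [ 1.5  -0.15  0.22  0.11  2.65  1.54] [-0.114  0.185  0.966] [-0.024  0.407 -0.913]
0.2 [ 1.04  0.34  0.22  0.08  2.28 -0.15] [0.186 0.576 0.814] [ 0.095  0.283 -0.954]
0.2 [ 0.94  0.14  0.22  0.21  2.23 -0.14] [0.155 0.482 0.931] [ 0.168  0.51  -0.844]
 [ 1.81 -0.09  0.22 -0.31  2.65  1.45] [-0.115  0.187  0.956] [ 0.064  0.358 -0.931]
0.4 [ 1.06  0.4   0.22  0.02  2.46 -0.19] [0.177 0.549 0.773] [ 0.022  0.06  -0.998]
0.4 [ 1.02  0.27  0.22  0.04  2.54 -0.21] [0.15  0.468 0.835] [ 0.035  0.1   -0.994]
 [ 1.65 -0.13  0.5  -0.05  2.65  1.59] [-0.119  0.198  0.886] [ 0.015  0.122 -0.992]
0.8 [ 1.06  0.41  0.22  0.    2.49 -0.19] [0.176 0.546 0.768] [ 0.011  0.025 -1.   ]
0.8 [ 1.03  0.3   0.22  0.01  2.59 -0.22] [0.149 0.465 0.824] [ 0.014  0.034 -0.999]
 [ 1.63 -0.13  0.56 -0.03  2.65  1.6 ] [-0.12   0.202  0.869] [ 0.012  0.062 -0.998]
1.6 [ 1.06  0.41  0.22  0.    2.5  -0.19] [0.175 0.545 0.767] [ 0.008  0.016 -1.   ]
1.6 [ 1.03  0.3   0.22  0.    2.6  -0.23] [0.149 0.465 0.821] [ 0.009  0.019 -1.   ]
 [ 1.63 -0.13  0.57 -0.03  2.65  1.6 ] [-0.12   0.203  0.865] [ 0.011  0.048 -0.999]
```

```bash
cat > srch.py <<'E'
from sim import *
import sys
q=np.array([1.626,-.13,.55,-.036,2.647,1.594]);rng=np.random.default_rng(1);w=.7
for stage in range(4):
    best=None
    D=[np.array(d,float) for d in [(1,0,0),(1,0,-1),(0,0,-1),(1,0,1),(-1,0,-1),(-1,0,0),(-1,0,1),(0,0,1),(1,1,0),(1,-1,0),(-.4,0,-1),(.4,0,-1)]]
    for d in D:
        a=q
        for k in range(4): a=call(a,d*.9,0,3,w)
        g=fk(a,P)[1][:,2]@[.023,1,0]
        if best is None or g>best[0]: best=(g,d,a)
    q=best[2];show(q,best[1])
E
time python3 srch.py
```

```text
[ 0.  0. -1.] [ 1.78 -0.1   0.43 -0.1   2.65  1.69] [-0.141  0.197  0.901] [ 0.011  0.171 -0.985]
[ 0.  0. -1.] [ 2.04 -0.12  0.35 -0.26  2.65  1.8 ] [-0.161  0.148  0.925] [-0.     0.266 -0.964]
[ 0.  0. -1.] [ 2.6  -0.11  0.28 -0.68  2.65  1.94] [-0.167  0.073  0.947] [-0.027  0.362 -0.932]
[ 0.  0. -1.] [ 3.08 -0.1   0.22 -1.13  2.65  1.96] [-0.131  0.023  0.966] [-0.064  0.432 -0.9  ]
real	0m22.934s
user	0m23.371s
sys	0m0.103s
```

```bash
cat > s2.py <<'E'
from sim import *
w=.7
q=np.array([1.626,-.13,.55,-.036,2.647,1.594])
def rel(q,g): x,m=fk(q,P);return (m.T@(np.array(g)-x)/.3).round(2)
for g,t,n in[((.2,.4,.75),0,11),((.45,.25,.7),0,9),((.6,0,.62),.15,9),((.6,-.25,.4),.2,12)]:
    r=rel(q,g);q=call(q,r,t,n,w);show(q,f"{r} {t} {n}:")
q0=q
for n in(1,2,3):
  q=q0
  for k in range(24//n):
    q=call(q,[0,0,0],.45,n,w)
    if (k*n)%4==0: show(q)
  print()
E
python3 s2.py
```

```text
[0.62 1.05 0.47] 0 11: [0.83 0.08 0.74 0.05 2.26 0.86] [0.199 0.399 0.749] [ 0.013  0.075 -0.997]
[-0.51  0.83  0.14] 0 9: [0.25 0.18 0.75 0.08 2.18 0.3 ] [0.449 0.25  0.699] [ 0.013  0.075 -0.997]
[-0.85  0.5   0.21] 0.15 9: [-0.22  0.32  0.76  0.09  2.06  0.76] [0.6   0.    0.619] [ 0.013  0.075 -0.997]
[-0.53  0.71  0.67] 0.2 12: [-0.6   0.44  1.12  0.07  1.61  1.6 ] [ 0.599 -0.25   0.399] [ 0.013  0.075 -0.997]
 [-0.6   0.44  1.12  0.07  1.61  1.73] [ 0.599 -0.25   0.399] [ 0.013  0.075 -0.997]
 [-0.6   0.44  1.12  0.07  1.61  2.23] [ 0.599 -0.25   0.399] [ 0.013  0.075 -0.997]
 [-0.6   0.44  1.12  0.07  1.61  2.73] [ 0.599 -0.25   0.399] [ 0.013  0.075 -0.997]
 [-0.82  0.39  1.26  0.13  1.54  2.85] [ 0.514 -0.331  0.38 ] [ 0.067  0.124 -0.99 ]
 [-1.12  0.33  1.46  0.22  1.44  2.85] [ 0.385 -0.396  0.344] [ 0.161  0.17  -0.972]
 [-1.43  0.3   1.67  0.3   1.34  2.85] [ 0.257 -0.414  0.297] [ 0.268  0.185 -0.945]

 [-0.6   0.44  1.12  0.07  1.61  1.85] [ 0.599 -0.25   0.399] [ 0.013  0.075 -0.997]
 [-0.6   0.44  1.12  0.07  1.61  2.35] [ 0.599 -0.25   0.399] [ 0.013  0.075 -0.997]
 [-0.6   0.44  1.12  0.07  1.61  2.85] [ 0.599 -0.25   0.399] [ 0.013  0.075 -0.997]
 [-0.85  0.38  1.3   0.19  1.51  2.85] [ 0.51  -0.325  0.374] [ 0.11   0.153 -0.982]
 [-1.1   0.33  1.51  0.31  1.39  2.85] [ 0.414 -0.366  0.336] [ 0.235  0.206 -0.95 ]
 [-1.35  0.31  1.73  0.44  1.27  2.85] [ 0.326 -0.376  0.286] [ 0.37   0.22  -0.903]

 [-0.6   0.44  1.12  0.07  1.61  1.98] [ 0.599 -0.25   0.399] [ 0.013  0.075 -0.997]
 [-0.89  0.36  1.35  0.23  1.48  2.85] [ 0.495 -0.332  0.367] [ 0.148  0.171 -0.974]
```

```bash
cat > s3.py <<'E'
from sim import *
w=.7
def down(x,q6s):
    # tool down pose with q6 at limit
    f=lambda q:np.concatenate([fk(q,P)[0]-x,fk(q,P)[1][:,2]-[0,0,-1],[q[3]]])
    b=(lo[:5],hi[:5]);s=least_squares(lambda v:f(np.append(v,q6s)),[-.3,.5,1.2,0,1.3],bounds=b)
    return np.append(s.x,q6s)
for sg in(1,-1):
  for r in(.4,.5,.6,.7):
    for z in (.12,.3,.6,.75):
      for n in(3,10):
        q=down(np.array([r,-.2 if r>.45 else -.1,z]),sg*2.85)
        x0=q.copy()
        for k in range(24//n): q=call(q,[0,0,0],sg*.45,n,w)
        x,m=fk(q,P)
        if m[2,2]>-.9: print(sg,r,z,n,"q5",x0[4].round(2)); show(q)
E
python3 s3.py
```

```text
1 0.4 0.3 3 q5 1.17
 [-1.79  0.78  2.44  1.28  0.6   2.85] [ 0.224 -0.257  0.071] [ 0.578  0.103 -0.81 ]
1 0.4 0.3 10 q5 1.17
 [-1.26  0.44  2.44  1.43  0.59  2.85] [ 0.351 -0.186  0.154] [ 0.566  0.035 -0.824]
1 0.5 0.12 3 q5 0.82
 [-1.03  0.91  2.42  2.35  0.57  2.85] [ 0.375 -0.182  0.006] [ 0.442  0.009 -0.897]
1 0.5 0.12 10 q5 0.82
 [-0.79  0.66  2.25  2.14  0.34  2.85] [ 0.466 -0.187  0.073] [ 0.48  -0.083 -0.873]
1 0.5 0.3 3 q5 1.25
 [-1.51  0.74  2.44  1.6   0.65  2.85] [ 0.31  -0.248  0.087] [ 0.607  0.045 -0.794]
1 0.5 0.3 10 q5 1.25
 [-1.15  0.4   2.37  1.59  0.59  2.85] [ 0.401 -0.217  0.182] [ 0.634 -0.063 -0.771]
1 0.5 0.75 3 q5 2.4
 [-1.29  0.18  0.22 -1.43  2.63  2.85] [ 0.048 -0.277  0.923] [-0.542  0.128 -0.831]
1 0.5 0.75 10 q5 2.4
 [-0.87  0.37  0.22 -1.43  2.65  2.85] [ 0.232 -0.32   0.857] [-0.637  0.033 -0.77 ]
1 0.6 0.12 3 q5 0.96
 [-0.95  0.95  2.3   2.25  0.64  2.85] [ 0.443 -0.187 -0.009] [ 0.543  0.038 -0.839]
1 0.6 0.12 10 q5 0.96
 [-0.7   0.71  2.09  2.07  0.39  2.85] [ 0.559 -0.188  0.071] [ 0.579 -0.048 -0.814]
1 0.6 0.3 3 q5 1.34
 [-1.34  0.72  2.37  
[... 3478 characters left out ...]
.85  1.79 -1.43  0.62 -2.85] [ 0.63  -0.065  0.044] [ 0.322 -0.576 -0.751]
-1 0.7 0.3 3 q5 1.46
 [ 0.31  0.82  1.94 -1.43  0.83 -2.85] [0.529 0.056 0.075] [ 0.375 -0.647 -0.663]
-1 0.7 0.3 10 q5 1.46
 [-0.02  0.61  1.84 -1.43  0.6  -2.85] [ 0.637 -0.069  0.182] [ 0.455 -0.57  -0.684]
-1 0.7 0.6 3 q5 2.21
 [-0.19  0.5   0.22  1.36  2.39 -2.85] [0.562 0.208 0.819] [-0.242  0.723 -0.647]
-1 0.7 0.6 10 q5 2.21
 [-0.37  0.61  0.22  1.27  2.55 -2.85] [0.615 0.049 0.731] [-0.279  0.675 -0.682]
-1 0.7 0.75 3 q5 2.36
 [-0.34  0.4   0.22  1.74  2.51 -2.85] [0.459 0.14  0.89 ] [-0.322  0.732 -0.601]
-1 0.7 0.75 10 q5 2.36
 [-0.46  0.54  0.22  1.56  2.65 -2.85] [0.536 0.013 0.794] [-0.327  0.691 -0.645]
```

```bash
cat > s4.py <<'E'
from sim import *
w=.7
q=np.array([1.626,-.13,.55,-.036,2.647,1.594])
def rel(q,g): x,m=fk(q,P);return (m.T@(np.array(g)-x)/.3).round(2)
for g,t,n in[((.17,.36,.78),-.1,10),((.42,.15,.75),-.15,10),((.53,-.12,.73),-.15,9),((.44,-.36,.73),-.1,9)]:
    r=rel(q,g);q=call(q,r,t,n,w);show(q,f"{r} {t} {n}:")
q0=q
for n in(3,10):
  q=q0
  for k in range(30//n):
    q=call(q,[0,0,0],-.45,n,w);
    if n>3 or k%2:show(q)
E
python3 s4.py
```

```text
[0.5  0.95 0.36] -0.1 10: [0.83 0.01 0.72 0.06 2.35 0.24] [0.16  0.358 0.781] [ 0.013  0.075 -0.997]
[-1.08  0.29  0.06] -0.15 10: [ 0.15  0.07  0.72  0.1   2.32 -1.35] [0.386 0.191 0.757] [ 0.013  0.075 -0.997]
[-0.48 -1.04  0.02] -0.15 9: [-0.38  0.26  0.54  0.11  2.36 -2.82] [ 0.52  -0.065  0.738] [ 0.013  0.075 -0.997]
[ 0.95 -0.36 -0.05] -0.1 9: [-0.27  0.29  0.22  0.48  2.65 -2.85] [0.472 0.052 0.833] [-0.007  0.228 -0.974]
 [-0.28  0.28  0.22  1.09  2.65 -2.85] [0.433 0.12  0.866] [-0.107  0.465 -0.879]
 [-0.34  0.26  0.22  1.73  2.65 -2.85] [0.357 0.14  0.915] [-0.293  0.596 -0.748]
 [-0.43  0.23  0.22  2.41  2.65 -2.85] [0.265 0.104 0.96 ] [-0.502  0.578 -0.644]
 [-0.53  0.2   0.22  3.09  2.65 -2.85] [0.189 0.028 0.978] [-0.671  0.421 -0.61 ]
 [-0.63  0.12  0.39  3.78  2.65 -2.85] [ 0.128 -0.059  0.969] [-0.783  0.225 -0.58 ]
 [-0.37  0.33  0.22  1.53  2.65 -2.85] [0.431 0.103 0.876] [-0.247  0.601 -0.761]
 [-0.4   0.35  0.22  2.5   2.65 -2.85] [0.33  0.074 0.933] [-0.626  0.567 -0.536]
 [-0.38  0.35  0.22  3.44  2.65 -2.85] [ 0.264 -0.03   0.946] [-0.846  0.192 -0.497]
```

```bash
python3 -m handwheel '[[0.5,0.95,0.36,0],[0.5,0.95,0.36,0],[0.5,0.95,0.36,0],[0.5,0.95,0.36,0],[0.5,0.95,0.36,0],[0.5,0.95,0.36,0],[0.5,0.95,0.36,0],[0.5,0.95,0.36,0],[0.5,0.95,0.36,0]]' >/dev/null
python3 -m handwheel '[[-0.8,0.83,0.1,0],[-0.8,0.83,0.1,0],[-0.8,0.83,0.1,0],[-0.8,0.83,0.1,0],[-0.8,0.83,0.1,0],[-0.8,0.83,0.1,0],[-0.8,0.83,0.1,0],[-0.8,0.83,0.1,0],[-0.8,0.83,0.1,0]]' >/dev/null
python3 log.py
python3 -m handwheel '[[-0.8,0.37,0.05,0],[-0.8,0.37,0.05,0],[-0.8,0.37,0.05,0],[-0.8,0.37,0.05,0],[-0.8,0.37,0.05,0],[-0.8,0.37,0.05,0],[-0.8,0.37,0.05,0]]' >/dev/null
python3 log.py
```

```text
6.33 [-0.025  0.076  0.787  0.088  2.266  0.037] [0.423 0.121 0.731] f [-0.4  0.7 -1.3] 
 [[0.004, 1.0, 0.012], [0.998, -0.005, 0.067], [0.067, 0.012, -0.998]]
6.92 [-0.461  0.274  0.618  0.087  2.269 -0.403] [ 0.532 -0.119  0.701] f [ 0.7  0.1 -2. ] 
 [[0.003, 1.0, 0.011], [0.998, -0.004, 0.068], [0.069, 0.011, -0.998]]
```

```bash
cat > s5.py <<'E'
from sim import *
w=.7
Q=np.array([-.461,.274,.618,.087,2.269,-.403])
for sh in[(-.6,-.2,0),(-.8,-.3,0),(-.9,-.5,0),(-.9,-.2,.1),(-.8,-.7,-.1),(-.8,-.3,.2)]:
  for n in (3,8):
    q=call(Q,sh,-.32,18,w)
    print(sh,n,fk(q,P)[0].round(2),q.round(2))
    for k in range(24//n):
        q=call(q,[0,0,0],-.4,n,w)
        if (k*n)%6==6-n or n==8: show(q)
E
python3 s5.py
```

```text
(-0.6, -0.2, 0) 3 [ 0.47 -0.3   0.69] [-0.79  0.3   0.61  0.07  2.27 -2.76]
 [-0.66  0.46  0.22  0.39  2.54 -2.85] [ 0.552 -0.211  0.745] [ 0.046  0.236 -0.971]
 [-0.65  0.44  0.22  0.92  2.58 -2.85] [ 0.543 -0.117  0.788] [ 0.051  0.494 -0.868]
 [-0.68  0.41  0.22  1.51  2.62 -2.85] [ 0.484 -0.061  0.848] [-0.065  0.69  -0.721]
 [-0.74  0.38  0.22  2.14  2.65 -2.85] [ 0.396 -0.048  0.904] [-0.256  0.771 -0.584]
(-0.6, -0.2, 0) 8 [ 0.47 -0.3   0.69] [-0.79  0.3   0.61  0.07  2.27 -2.76]
 [-0.71  0.45  0.22  0.58  2.6  -2.85] [ 0.53  -0.2    0.758] [ 0.029  0.344 -0.938]
 [-0.75  0.48  0.22  1.35  2.65 -2.85] [ 0.51  -0.136  0.801] [-0.045  0.671 -0.74 ]
 [-0.77  0.5   0.22  2.13  2.65 -2.85] [ 0.445 -0.11   0.862] [-0.274  0.822 -0.499]
(-0.8, -0.3, 0) 3 [ 0.45 -0.35  0.68] [-0.89  0.33  0.58  0.07  2.28 -2.85]
 [-0.8   0.47  0.22  0.48  2.54 -2.85] [ 0.528 -0.273  0.744] [ 0.096  0.28  -0.955]
 [-0.8   0.44  0.22  1.02  2.58 -2.85] [ 0.522 -0.182  0.794] [ 0.115  0.533 -0.839]
 [-0.83  0.42  0.22  1.61  2.62 -2.85] [ 0.463 -0.124  0.855] [ 0.007  0.726 -0.688]
 [-0.89  0.39  0.22  2
[... 2695 characters left out ...]
29  0.79  0.06  2.11 -2.85]
 [-0.63  0.45  0.4   0.2   2.35 -2.85] [ 0.579 -0.23   0.681] [ 0.022  0.16  -0.987]
 [-0.57  0.51  0.22  0.65  2.51 -2.85] [ 0.604 -0.126  0.732] [ 0.037  0.401 -0.915]
 [-0.57  0.48  0.22  1.17  2.55 -2.85] [ 0.563 -0.045  0.793] [-0.033  0.629 -0.777]
 [-0.6   0.44  0.22  1.75  2.6  -2.85] [ 0.482 -0.013  0.861] [-0.2    0.759 -0.62 ]
(-0.8, -0.3, 0.2) 8 [ 0.45 -0.35  0.62] [-0.88  0.29  0.79  0.06  2.11 -2.85]
 [-0.66  0.51  0.22  0.36  2.51 -2.85] [ 0.578 -0.228  0.712] [ 0.019  0.244 -0.97 ]
 [-0.69  0.51  0.22  1.06  2.62 -2.85] [ 0.55  -0.146  0.761] [-0.035  0.59  -0.807]
 [-0.71  0.54  0.22  1.83  2.65 -2.85] [ 0.499 -0.104  0.82 ] [-0.226  0.798 -0.559]
```

```bash
python3 -m handwheel '[[-0.9,-0.5,0,-0.32],[-0.9,-0.5,0,-0.32],[-0.9,-0.5,0,-0.32],[-0.9,-0.5,0,-0.32],[-0.9,-0.5,0,-0.32],[-0.9,-0.5,0,-0.32],[-0.9,-0.5,0,-0.32],[-0.9,-0.5,0,-0.32],[-0.9,-0.5,0,-0.32],[-0.9,-0.5,0,-0.32],[-0.9,-0.5,0,-0.32],[-0.9,-0.5,0,-0.32],[-0.9,-0.5,0,-0.32],[-0.9,-0.5,0,-0.32],[-0.9,-0.5,0,-0.32],[-0.9,-0.5,0,-0.32],[-0.9,-0.5,0,-0.32]]' >/dev/null
python3 log.py
python3 -m handwheel '[[0,0,0,-0.4],[0,0,0,-0.4],[0,0,0,-0.4],[0,0,0,-0.4],[0,0,0,-0.4],[0,0,0,-0.4],[0,0,0,-0.4],[0,0,0,-0.4]]' >/dev/null
python3 log.py
```

```text
8.33 [-0.961  0.294  0.617  0.088  2.282 -2.852] [ 0.413 -0.363  0.691] f [ 0.6 -0.5  0.8] 
 [[-0.929, -0.369, 0.024], [-0.366, 0.927, 0.082], [-0.053, 0.067, -0.996]]
9.0 [-0.956  0.481  0.218  0.725  2.647 -2.854] [ 0.469 -0.31   0.754] f [ 0.2 -0.5 -0.4] 
 [[-0.573, -0.815, 0.087], [-0.72, 0.551, 0.422], [-0.392, 0.179, -0.902]]
```

```bash
python3 -m handwheel '[[0,0,0,-0.4],[0,0,0,-0.4],[0,0,0,-0.4],[0,0,0,-0.4],[0,0,0,-0.4],[0,0,0,-0.4],[0,0,0,-0.4],[0,0,0,-0.4],[0,0,0,-0.4],[0,0,0,-0.4]]' >/dev/null
python3 log.py
```

```text
9.83 [-1.024  0.58   0.218  1.701  2.647 -2.854] [ 0.465 -0.281  0.788] f [ 1.  -0.8 -0.6] 
 [[0.202, -0.978, 0.052], [-0.568, -0.073, 0.82], [-0.798, -0.195, -0.57]]
```

```bash
cat > s6.py <<'E'
from sim import *
w=.7
q=np.array([-1.024,.58,.218,1.701,2.647,-2.854])
def rel(q,g): x,m=fk(q,P);return (m.T@(np.array(g)-x)/.3).round(2)
for g,t,n in[((.55,-.27,.6),.25,14),((.62,-.2,.35),.288,15),((.64,-.08,.09),0,9)]:
    r=rel(q,g);q=call(q,r,t,n,w);show(q,f"{r} {t} {n}:");print(fk(q,P)[1].round(3).tolist())
E
python3 s6.py
```

```text
[ 0.54 -0.16  0.4 ] 0.25 14: [-0.92  0.59  0.68  0.98  2.43 -2.07] [ 0.551 -0.272  0.6  ] [ 0.052  0.82  -0.57 ]
[[-0.978, -0.202, 0.052], [-0.074, 0.568, 0.82], [-0.195, 0.798, -0.57]]
[-0.08 -0.58  0.68] 0.288 15: [-0.78  0.72  1.08  0.74  1.98 -0.65] [ 0.62  -0.201  0.349] [ 0.052  0.82  -0.57 ]
[[0.035, 0.998, 0.052], [0.569, -0.063, 0.82], [0.821, 0.001, -0.57]]
[-0.48  0.04  0.83] 0 9: [-0.64  0.97  1.35  0.76  1.51 -0.91] [ 0.64  -0.08   0.089] [ 0.052  0.82  -0.57 ]
[[0.035, 0.998, 0.052], [0.569, -0.063, 0.82], [0.821, 0.001, -0.57]]
```

```bash
python3 -m handwheel '[[0.54,-0.16,0.4,0.25],[0.54,-0.16,0.4,0.25],[0.54,-0.16,0.4,0.25],[0.54,-0.16,0.4,0.25],[0.54,-0.16,0.4,0.25],[0.54,-0.16,0.4,0.25],[0.54,-0.16,0.4,0.25],[0.54,-0.16,0.4,0.25],[0.54,-0.16,0.4,0.25],[0.54,-0.16,0.4,0.25],[0.54,-0.16,0.4,0.25],[0.54,-0.16,0.4,0.25],[0.54,-0.16,0.4,0.25],[0.54,-0.16,0.4,0.25]]' >/dev/null
python3 log.py
python3 -m handwheel '[[-0.08,-0.58,0.68,0.29],[-0.08,-0.58,0.68,0.29],[-0.08,-0.58,0.68,0.29],[-0.08,-0.58,0.68,0.29],[-0.08,-0.58,0.68,0.29],[-0.08,-0.58,0.68,0.29],[-0.08,-0.58,0.68,0.29],[-0.08,-0.58,0.68,0.29],[-0.08,-0.58,0.68,0.29],[-0.08,-0.58,0.68,0.29],[-0.08,-0.58,0.68,0.29],[-0.08,-0.58,0.68,0.29],[-0.08,-0.58,0.68,0.29],[-0.08,-0.58,0.68,0.29],[-0.08,-0.58,0.68,0.29],[-0.08,-0.58,0.68,0.29]]' >/dev/null
python3 log.py; python3 fitk.py | head -1
```

```text
11.0 [-0.916  0.588  0.68   0.978  2.432 -2.069] [ 0.551 -0.272  0.601] f [0.3 0.9 0.1] 
 [[-0.979, -0.199, 0.054], [-0.072, 0.572, 0.817], [-0.193, 0.796, -0.574]]
12.33 [-0.784  0.716  1.078  0.739  1.982 -0.63 ] [ 0.62  -0.203  0.349] f [0.  0.1 0.7] 
 [[0.05, 0.997, 0.054], [0.57, -0.073, 0.818], [0.82, -0.01, -0.572]]
1 7.25049002139097e-07 [ 2.742e-01 -0.000e+00  5.880e-01  1.141e-01  3.918e-01  1.110e-01
```

```bash
python3 -m handwheel '[[-0.44,0.04,0.89,0],[-0.44,0.04,0.89,0],[-0.44,0.04,0.89,0],[-0.44,0.04,0.89,0],[-0.44,0.04,0.89,0],[-0.44,0.04,0.89,0],[-0.44,0.04,0.89,0],[-0.44,0.04,0.89,0],[-0.44,0.04,0.89,0],[-0.44,0.04,0.89,0]]' >/dev/null
python3 log.py; python3 -c "
from h import *
a=vision.camera('side')['frame'];cv2.imwrite('pics/s2.png',a[:,:,::-1])"
```

```text
13.17 [-0.614  0.958  1.376  0.78   1.484 -0.892] [ 0.64  -0.061  0.089] f [-0.2  0.2  0.7] 
 [[0.049, 0.997, 0.055], [0.57, -0.073, 0.819], [0.82, -0.009, -0.572]]
```

View pics/s2.png

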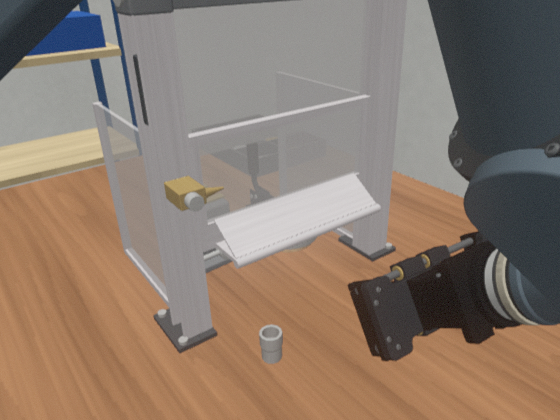

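The side view shows the pointer tip and bead unchanged and the socket standing near (270, 344). The black gripper is at about (380, 320), with the cap hidden behind it. I'll check where the TCP projects.

```bash
python3 - <<'E'
from h import *
c={n:vision.camera(n) for n in("side","top")}
o=robot.get_obs();x=np.array(o["position"]);m=R.from_quat(o["tool_rot"]).as_matrix()
im=cv2.cvtColor(c["side"]["frame"],cv2.COLOR_RGB2BGR);tp=cv2.cvtColor(c["top"]["frame"],cv2.COLOR_RGB2BGR)
for n,I in(("side",im),("top",tp)):
    for s,col in((.008,(0,0,255)),(0,(0,255,0)),(-.062,(255,255,0))):
        r,k=proj(c[n],x+m[:,2]*s);print(n,s,round(r),round(k));cv2.circle(I,(int(k),int(r)),2,col,-1)
a=cv2.resize(im[240:380,300:460],None,fx=2.4,fy=2.4);b=cv2.resize(tp[90:290,260:420],None,fx=2.4,fy=2.4)
v=np.zeros((480,784,3),np.uint8);v[:a.shape[0],:384]=a;v[:480,400:784]=b;cv2.imwrite("pics/c2.png",v)
E
```

```text
side 0.008 292 382
side 0 292 386
side -0.062 289 422
top 0.008 182 382
top 0 182 387
top -0.062 179 426
```

View pics/c2.png

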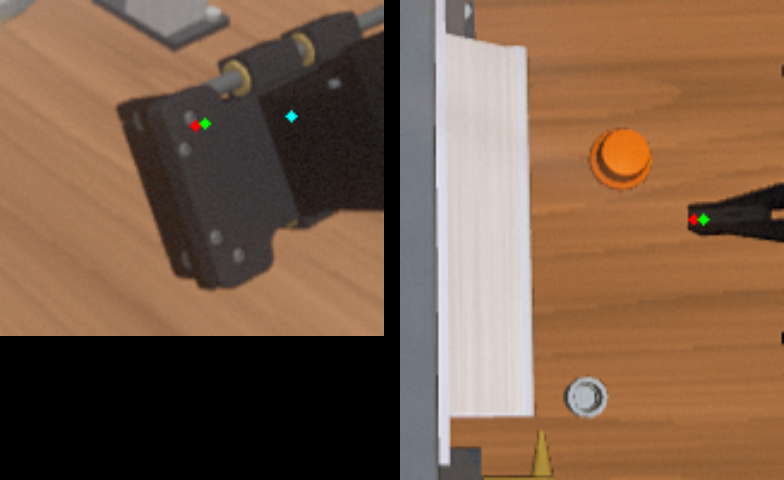

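```bash
python3 -m handwheel '[[0.06,-0.01,0.09,0],[0.12,-0.02,0.18,0],[0.17,-0.02,0.26,0],[0.2,-0.03,0.31,0],[0.22,-0.03,0.34,0],[0.22,-0.03,0.34,0],[0.22,-0.03,0.34,0]]' >/dev/null
python3 log.py
python3 -m handwheel '[[0.008,0,-0.006,0],[0.016,0,-0.011,0],[0.025,0,-0.017,0],[0.033,0,-0.023,0],[0.041,0,-0.029,0],[0.049,0,-0.034,0],[0.057,0,-0.04,0],[0.066,0,-0.046,0],[0.074,0,-0.052,0],[0.082,0,-0.057,0],[0.082,0,-0.057,0]]' >/dev/null
python3 log.py; python3 -c "
from h import *
a=vision.camera('side')['frame'];b=vision.camera('top')['frame'];cv2.imwrite('pics/s3.png',np.hstack([cv2.resize(a,(400,300)),cv2.resize(b,(400,300))])[:,:,::-1])"
```

```text
13.9 [-0.456  0.93   1.502  0.895  1.337 -0.89 ] [0.64  0.061 0.084] f [-0.1  0.2 -0.2] 
 [[0.051, 0.997, 0.055], [0.57, -0.074, 0.818], [0.82, -0.01, -0.572]]
14.82 [-0.456  0.883  1.503  0.887  1.367 -0.852] [0.64  0.061 0.114] f [-0.9 -4.8 -1.6] 
 [[0.051, 0.997, 0.055], [0.57, -0.074, 0.818], [0.82, -0.011, -0.572]]
```

View pics/s3.png

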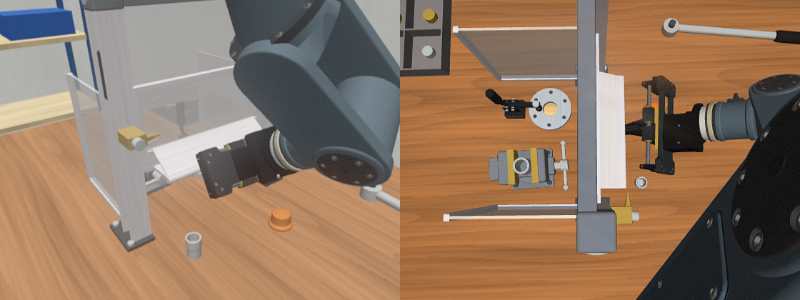

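Contact is made, at about 5 N. The bead's left end and the pointer tip stay visible in the side view, and the socket and cap are still standing. Next I'll check whether the sash has moved.

```bash
cat > lift.py <<'E'
from h import *
import sys
# image shift of the lip's left end vs the reference picture
ref=cv2.cvtColor(cv2.imread("pics/side0.png"),cv2.COLOR_BGR2GRAY)
c=vision.camera("side");a=cv2.cvtColor(c["frame"],cv2.COLOR_RGB2GRAY)
t=ref[215:268,213:262];x=np.array([.5156,.0656,.1194]);p0=np.array(proj(c,x))
best=[]
for dz in np.arange(-.005,.125,.0005):
    d=np.array(proj(c,x+[0,0,dz]))-p0
    A=np.float32([[1,0,-d[1]],[0,1,-d[0]]]);s=cv2.warpAffine(a,A,(560,420))[215:268,213:262]
    best.append((cv2.matchTemplate(s,t,cv2.TM_CCOEFF_NORMED)[0,0],dz))
best.sort();print("rise",best[-3:])
r,k=map(int,proj(c,[.51,.065,.2199]))
if len(sys.argv)>1: cv2.imwrite(sys.argv[1],cv2.resize(c["frame"][r-70:r+80,k-40:k+110],None,fx=4,fy=4,interpolation=2)[:,:,::-1]);print("origin",r-70,k-40)
E
python3 lift.py pics/l1.png
```

```text
rise [(np.float32(0.92767256), np.float64(0.014499999999999982)), (np.float32(0.93125504), np.float64(0.015499999999999983)), (np.float32(0.93319845), np.float64(0.014999999999999982))]
origin 117 185
```

View pics/l1.png

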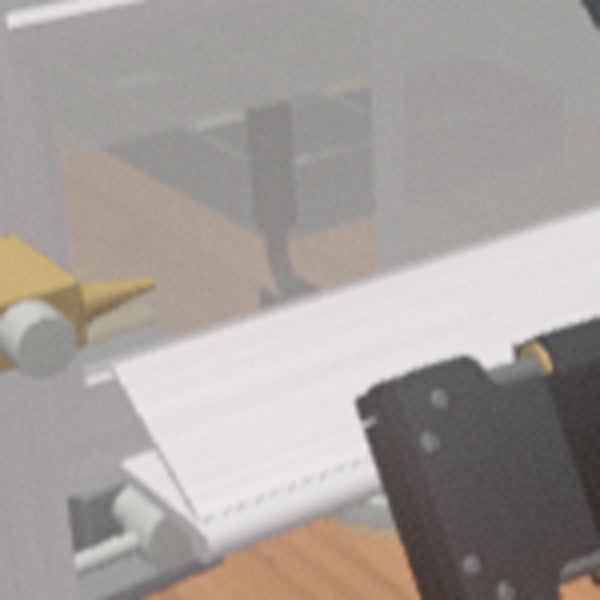

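The bead is up 15 mm and rising freely on the fingertips. In this crop its left end is at about (205, 545) and the pointer tip at (155, 283). Continuing up.

```bash
python3 -m handwheel '[[0.006,0,-0.004,0],[0.016,0,-0.011,0],[0.027,0,-0.019,0],[0.038,0,-0.027,0],[0.049,0,-0.034,0],[0.06,0,-0.042,0],[0.071,0,-0.05,0],[0.082,0,-0.057,0],[0.093,0,-0.065,0],[0.104,0,-0.072,0],[0.115,0,-0.08,0],[0.126,0,-0.088,0],[0.137,0,-0.095,0],[0.148,0,-0.103,0],[0.159,0,-0.111,0],[0.17,0,-0.119,0],[0.18,0,-0.126,0],[0.188,0,-0.131,0],[0.194,0,-0.135,0],[0.197,0,-0.137,0]]' 
python3 log.py; python3 lift.py pics/l2.png
```

```text
time: 16.63
position: [0.6398, 0.0618, 0.1861]
tool_rot: [0.651, 0.601, 0.335, -0.319]
ft_force: [-1.9, -5.4, -3.4]
grip_width: 0.0003
grip_force: 3.1
16.63 [-0.455  0.776  1.487  0.87   1.446 -0.755] [0.64  0.062 0.186] f [-1.9 -5.4 -3.4] 
 [[0.052, 0.997, 0.053], [0.569, -0.073, 0.819], [0.82, -0.013, -0.572]]
rise [(np.float32(0.91411906), np.float64(0.08599999999999992)), (np.float32(0.9157191), np.float64(0.08699999999999991)), (np.float32(0.916476), np.float64(0.08649999999999992))]
origin 117 185
```

View pics/l2.png

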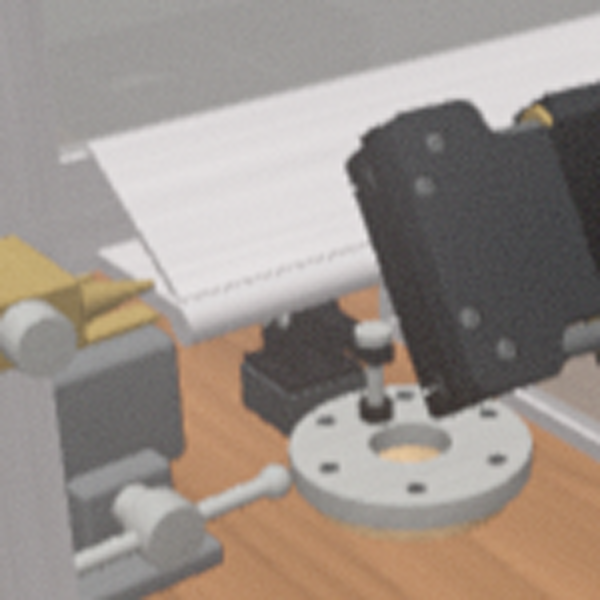

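Rise is 86.5 mm. In the crop the bead's end is near (185, 320), with the pointer tip at (155, 284), so about 14 mm remains. I'll raise it 11 mm, then measure again.

```bash
python3 -m handwheel '[[0.006,0,-0.004,0],[0.012,0,-0.008,0],[0.018,0,-0.013,0],[0.024,0,-0.017,0],[0.028,0,-0.02,0],[0.03,0,-0.021,0],[0.03,0,-0.021,0],[0.03,0,-0.021,0]]' | grep -E "position|force"
python3 lift.py; python3 - <<'E'
from h import *
c=vision.camera("side")
f=c["frame"][165:225,190:290];cv2.imwrite("pics/l3.png",cv2.resize(f,None,fx=8,fy=8,interpolation=2)[:,:,::-1])
for z in(.2139,.2159,.2179,.2199): print(z,[np.round(proj(c,[x,y,z]),1).tolist() for x,y in((.5074,.0655),(.5156,.0656),(.56,.0646))])
E
```

```text
position: [0.6398, 0.0618, 0.197]
ft_force: [-0.6, -6.3, -2.5]
grip_force: 2.7
rise [(np.float32(0.92775714), np.float64(0.0979999999999999)), (np.float32(0.9309166), np.float64(0.0969999999999999)), (np.float32(0.9315723), np.float64(0.0974999999999999))]
0.2139 [[192.7, 223.8], [190.6, 230.2], [180.4, 263.5]]
0.2159 [[191.0, 223.7], [189.0, 230.0], [178.8, 263.5]]
0.2179 [[189.4, 223.5], [187.3, 229.9], [177.2, 263.4]]
0.2199 [[187.7, 223.3], [185.7, 229.7], [175.6, 263.3]]
```

View pics/l3.png

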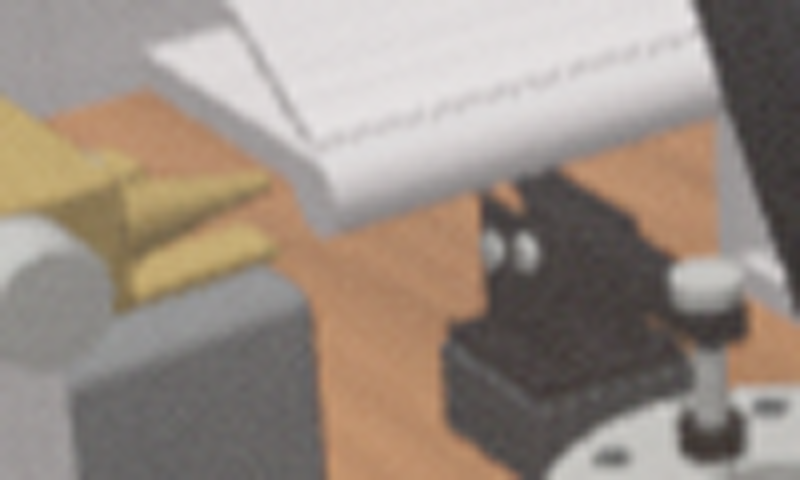

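The tip is at (270, 181) in this crop, i.e. full-image row 187.6, col 223.8. The bead's end centre is near (315, 193), a few millimetres low. I'll fit the bead's bottom edge for a subpixel value.

```bash
cat > edge.py <<'E'
from h import *
F=[vision.camera("side") for _ in range(3)];c=F[0]
f=np.mean([x["frame"].astype(float) for x in F],0)
sat=f[:,:,0]-f[:,:,2]   # orange table: R-B large; bead: ~0
E=[]
for k in list(range(236,247))+list(range(262,276)):
    col=sat[:,k]; 
    for r in range(178,215):
        if col[r]<25<=col[r+1] and col[r+2]>30: E.append((r+(25-col[r])/(col[r+1]-col[r]),k));break
E=np.array(E)
def bottom(zc,k):
    # lowest row of the cylinder silhouette at column k
    out=[]
    for a in np.linspace(-np.pi,0,61):
        X=np.array([[x,.0656-.0205*(x-.5156)+.006*np.cos(a),zc+.006*np.sin(a)] for x in(.51,.65)])
        p,q=[np.array(proj(c,v)) for v in X];out.append(p[0]+(q[0]-p[0])*(k-p[1])/(q[1]-p[1]))
    return max(out)
from scipy.optimize import brentq
z=[brentq(lambda z:bottom(z,k)-r,.15,.26) for r,k in E];print(len(z),"bead axis z",np.median(z).round(4),np.std(z).round(4))
z=np.array(z);print([z[E[:,1]<250].mean().round(4),z[E[:,1]>250].mean().round(4)])
y=(f[:,:,0]-f[:,:,2])
print("tip z if row 187.6 / 187.2 / 188.0",[round(brentq(lambda z:proj(c,[.5076,.0657,z])[0]-r,.15,.26),4) for r in(187.6,187.2,188.)])
E
python3 edge.py; python3 - <<'E'
from h import *
print(robot.get_obs()["time"])
c=vision.camera("side");f=c["frame"][182:193,216:230].astype(int)
print(f[:,:,0]);print(f[:,:,2])
E
```

```text
25 bead axis z 0.2167 0.0001
[np.float64(0.2167), np.float64(0.2167)]
tip z if row 187.6 / 187.2 / 188.0 [0.2199, 0.2204, 0.2194]
17.6
[[178 174 166 160 158 155 153 158 175 194 211 205 195 210]
 [180 179 175 171 163 158 157 157 154 164 187 204 207 206]
 [182 182 178 179 172 167 159 154 157 155 164 176 195 206]
 [184 183 184 180 179 176 171 161 159 157 159 158 167 185]
 [181 184 185 184 184 184 184 179 167 160 159 157 161 162]
 [184 188 187 185 185 185 183 175 177 172 163 158 157 156]
 [187 185 180 172 169 164 157 153 182 179 172 158 158 156]
 [169 165 161 144 137 144 160 165 184 184 179 161 156 157]
 [143 140 144 141 149 165 180 182 183 182 181 166 159 157]
 [133 140 157 161 176 181 178 179 183 181 184 174 158 158]
 [154 170 179 183 182 180 174 174 176 179 183 179 163 158]]
[[107 117 130 144 152 152 151 157 171 189 207 200 191 206]
 [105 107 107 124 139 149 152 152 149 160 183 200 203 202]
 [109 107 103 111 115 130 143 150 152 149 159 170 191 203]
 [109 107 106 106 107 109 122 139 149 153 155 153 161 181]
 [107 106 110 110 107 108 111 120 127 143 154 154 156 157]
 [110 112 110 109 111 110 110 105 109 124 146 152 152 151]
 [111 111 109 106  99 100  95  91 106 108 131 152 154 152]
 [100  96  99  90  87  87  96  97 111 108 116 147 151 151]
 [ 86  86  89  85  88  97 104 108 107 105 114 138 155 152]
 [ 81  85  95  94 104 108 105 106 108 105 110 125 151 154]
 [ 94 102 105 110 107 107 101 100 103 106 107 115 142 152]]
```

```bash
python3 -m handwheel '[[0.003,0,-0.002,0],[0.006,0,-0.004,0],[0.008,0,-0.006,0],[0.009,0,-0.0063,0],[0.009,0,-0.0063,0],[0.009,0,-0.0063,0]]' | grep -E "position|force"
python3 edge.py
```

```text
position: [0.6398, 0.0618, 0.2002]
ft_force: [-1.1, -6.2, -3.5]
grip_force: 2.9
25 bead axis z 0.2198 0.0074
[np.float64(0.2198), np.float64(0.2171)]
tip z if row 187.6 / 187.2 / 188.0 [0.2199, 0.2204, 0.2194]
```

```bash
python3 -m handwheel '[[-0.01,0,0,0],[-0.03,0,0,0],[-0.06,0,0,0],[-0.1,0,0,0],[-0.1,0,0,0]]' | grep -E "position|force"
python3 edge.py
python3 -m handwheel '[[0,0,-0.1,0],[0,0,-0.2,0],[0,0,-0.3,0],[0,0,-0.4,0],[0,0,-0.5,0],[0,0,-0.5,0],[0,0,-0.5,0],[0,0,-0.5,0]]'
python3 edge.py; python3 - <<'E'
from h import *
c={n:vision.camera(n) for n in("side","top")}
cv2.imwrite('pics/end.png',np.hstack([cv2.resize(c[n]["frame"],(400,300)) for n in c])[:,:,::-1])
E
```

```text
position: [0.6383, 0.044, 0.1731]
ft_force: [-0.2, 0.5, 0.1]
grip_force: 0.0
25 bead axis z 0.2198 0.0074
[np.float64(0.2198), np.float64(0.2171)]
tip z if row 187.6 / 187.2 / 188.0 [0.2199, 0.2204, 0.2194]
time: 19.53
position: [0.6305, -0.0773, 0.2608]
tool_rot: [0.651, 0.601, 0.336, -0.319]
ft_force: [0.4, 0.0, 0.4]
grip_width: 0.0004
grip_force: 0.0
24 bead axis z 0.2198 0.0001
[np.float64(0.2198), np.float64(0.2198)]
tip z if row 187.6 / 187.2 / 188.0 [0.2199, 0.2204, 0.2194]
```

View pics/end.png

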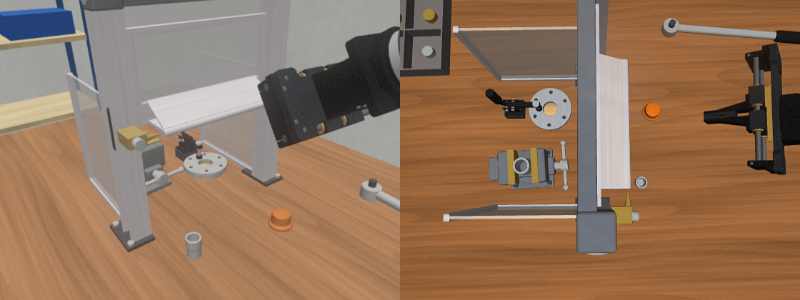

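The window is standing with the bead axis at z 0.2198, against a tip height of about 0.220. The hand is clear, and the socket and cap are still in place. Handing in.

```bash
python3 -c "
from rig import job
print(job.hand_in())"
```

```text
the job is handed in; nothing more can be done
None
```

I raised the window from under its lip and left it standing with the bead level with the pointer tip to within about 0.5 mm by camera; the hand is clear, the socket and cap are undisturbed, and the job is handed in at about 20 s.

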